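Draw the filter slide from the photometer and put it away

ROBOT

A 6-joint arm with a two-finger parallel gripper is mounted at the origin on the work surface. World frame = base frame: x ahead of the robot, y to its left, z up, the work surface at z = 0. Lengths are in m, angles in rad, forces in N, time in s.
With the tool pointing down it reaches from about 0.3 to 0.825 m from the base axis. Payload 5.4 kg.
Tool frame: the origin (TCP) lies at the very end of the fingers, on their centre line; the grasp point (between the pads) lies 19 mm behind it; z points along the fingers, x is the direction in which the jaws open and shut, and the axes are right-handed (so a half turn about z gives the same grasp; the last joint's range is limited). The gripper opens to 92 mm and grips with 3 to 60 N. Pads are 20 mm wide; open, the fingers measure 128 mm over their backs; the gripper's body (75 mm by 189 mm) begins 69 mm behind the grasp point.
Start: joints at [1.11, 0.158, 1.597, -0, 1.386, -0.21], TCP at [0.143, 0.557, 0.215] pointing down, gripper open.
Joint ranges: [-2.91, 2.91], [-0.94, 2.29], [0.18, 2.7], [-1.29, 4.43], [0.17, 2.64], [-3, 3]. Speed limits (rad/s): [2.57, 2.57, 3.14, 3.14, 3.14, 3.14].

INTERFACE

Orientations are given as a rotation vector (axis times angle).
In Python, from workcell import bot gives the robot as it stands. Calls block until the motion is done:
- bot.goto(position, orientation): joint-space move of the TCP to a pose.
- bot.line_to(position, rot=None, max_speed=0.15): straight line of the TCP; rot=None keeps the orientation; max_speed is the mean speed in m/s.
- bot.set_joints(angles): joint-space move.
- bot.set_gripper(opening, newtons=None): opening from 0.0 (shut) to 1.0 (fully open); newtons is the grip in N (None keeps the last); returns when the fingers have stopped.
- bot.hold(seconds).
- bot.inverse_kinematics(position, orientation): joint angles nearest the present ones, or None.
- bot.read_camera(name): name is "scene" or "side" or "wrist"; returns a dict with "pixels" (480x640x3 uint8, blue, green, red), "fx", "fy", "cx", "cy" (pixels), "R" (3x3) and "t" (3): a world point X has camera coordinates R X + t. Camera axes: x right, y down, z forward; pixel columns grow to the right and rows downward; lengths in m; the calibration is good to about 2 mm. A picture is of the moment at which its call begins. There is no depth.
A pose or a line that the arm cannot do raises bot.MotionError and nothing moves.
- bot.job_done(): hands the job in, once; it reports no verdict.
Readings, each from a call of its own:
- bot.current_clock(): time.
- bot.current_joints(): joint angles.
- bot.current_joint_vel(): joint speeds.
- bot.current_effort(): joint torques, N m.
- bot.current_ee_pos(): TCP position.
- bot.current_tool_rot(): TCP orientation.
- bot.current_contact_force(): force on the tool from outside, world axes, zero at the start.
- bot.current_ft_torque(): the same for the moment, N m.
- bot.current_opening(): opening from 0.0 (shut) to 1.0 (fully open).
Only numpy, scipy, OpenCV 4.12 (cv2) and the standard library are available. Lean on these libraries where they do the work, as an engineer would, in place of code of your own. Each camera call takes 0.05 s, during which the arm holds its last target.

TASK

The black filter slide with the metal pull grip, in the side of the photometer, is finished with: draw it straight out of its channel, keeping it level and not forcing it. Still keeping it level, turn it so that its notched corner matches the key corner of the empty recess in the storage tray, and lay it down gently, fully home in the recess. Leave the spare slide, the bottles and the flask where they are.

Things in the scene. Friction and masses are not known exactly. Their poses are not given: they have to be found in the camera images.
- photometer: Pale grey bench photometer, fixed to the bench: 200 (x) by 250 (y) mm. Origin: centre of its underside, on the bench. Its -x side is the front with display and keys. Its +y half is a low deck, top 80 mm above the bench (a black cap over the sample well, at x 0, y 62, stands up to 102 mm, radius 30); its -y half is a housing 130 mm high. The slide's channel opens in the left-hand face, y = +125.
- channel_mouth (a point): Middle of the lower edge of the channel's mouth, in the photometer's left-hand face, 40 mm above the bench; axes as the photometer's. The channel runs level from here along -y, 48 mm wide (along x), 12 mm high, 125 mm deep, closed on top and at its far end; the slide comes out along +y. Nothing latches it, only friction holds it.
- slide_grip (a point): Centre of the pull grip of the filter slide that is to be moved: an upright aluminium block 24 mm square and 30 mm high on the outer end of the slide; its top is 15 mm above this point, the plate's underside 25 mm below it. Axes are the slide's: x along the slide from grip to inner end, y across, z up. While the slide is in the photometer its x is the channel_mouth's -y.
- slide_mid (a point): Centre of the slide's plate: black, 150 (x) by 46 (y) by 10 (z) mm, with three round glass filters (blue, green, yellow). The grip is centred 57 mm from here towards -x. Its +x +y corner has a square notch 14 by 14 mm. When fully home in the photometer, its x = -29 mm lies at the channel mouth; at the start it stands 0 to 20 mm further out. Same axes as slide_grip.
- slide_tail (a point): Middle of the slide's inner end, 75 mm from slide_mid along +x. Same axes. The slide's mass, about 0.13 kg, hangs from its other end when held by the grip and droops in a weak grasp: hold it firmly, with some 30 to 50 N.
- tray: Blue-green storage tray fixed on the bench, 182 (x) by 144 (y) by 22 (z) mm; origin: centre of its underside. Two recesses lie side by side along x; the -y one is empty, the +y one holds the spare slide.
- recess (a point): Centre of the floor of the empty recess, 14 mm above the bench; axes as the tray's. The recess is 158 (x) by 54 (y) mm and 8 mm deep, 4 mm wider than the slide on every side; a 10 mm square key fills its +x +y corner, so the slide fits only with its x axis along the tray's x. The plate's underside rests on this floor and the plate stands 2 mm proud of the tray.
- recess_grip (a point): Where the centre of the slide's grip (slide_grip) comes when the slide lies home and centred in the empty recess: 39 mm above the bench; axes as the tray's.
- spare_mid (a point): Centre of the plate of the spare slide (same shape; red, orange and violet filters), loose in the other recess, the other way round: its grip, 40 mm above its underside, stands near the tray's +x end. Leave alone.
- reagent: Amber bottle with white cap, 72 mm across, 150 mm high, standing loose; origin: centre of its underside. Leave alone.
- wash_bottle: White wash bottle with green cap and spout, 62 mm across, 155 mm high, standing loose; origin: centre of its underside. Leave alone.
- flask: Empty conical glass flask with cork, 80 mm across, 127 mm high, standing loose; origin: centre of its underside. Leave alone.
Mind the look-alikes: they are no part of the job. Leave any pink look-alike of the part that bears slide_grip alone.

How it is judged:
By the outcome, as a careful person would: the job done as asked, in the order asked, and still so for the second after the job is handed in, with the robot touching nothing.
It also fails if it takes over 42 s, if anything falls off the work surface, if the arm or the gripper's body presses on something with over 40 N, if the wrist force passes 120 N, or if a joint passes its speed limit or range.

## Working session

There is one attempt and no reset: what is moved stays moved. The work goes in short steps, each a Python script; the robot and the scene stay as the last script left them, time stands still between calls to the robot, and variables do not carry over. Pictures are saved under pics/ and viewed, and the job is handed in when it is done.

```bash
ls; mkdir -p pics; python3 - <<'E'
from workcell import bot
import cv2,numpy as np,pickle
d={}
for n in ["scene","side","wrist"]:
    c=bot.read_camera(n); d[n]=c; cv2.imwrite(f"pics/a_{n}.png",c["pixels"])
    print(n,c["fx"],c["cx"],c["cy"],np.round(-c["R"].T@c["t"],3),np.round(c["R"],2).tolist())
pickle.dump(d,open("a.pkl","wb"))
print(bot.current_clock(),bot.current_tool_rot())
E
```

```text
pics
scene 497.17861242559496 319.2316975821944 246.58987859447245 [1.227 0.118 0.727] [[-0.1, 0.99, 0.0], [0.7, 0.08, -0.71], [-0.71, -0.07, -0.7]]
side 490.07130736837775 314.1501276412603 235.8036800012718 [0.464 0.863 0.578] [[-0.99, -0.1, 0.02], [-0.07, 0.53, -0.85], [0.08, -0.84, -0.53]]
wrist 337.76520520231577 316.6936949397762 241.47205570159474 [0.071 0.575 0.386] [[0.25, 0.97, -0.0], [0.93, -0.24, 0.26], [0.26, -0.07, -0.96]]
0.15 [ 2.48139541e+00  1.92571539e+00 -2.02583260e-03]
```

View pics/a_scene.png

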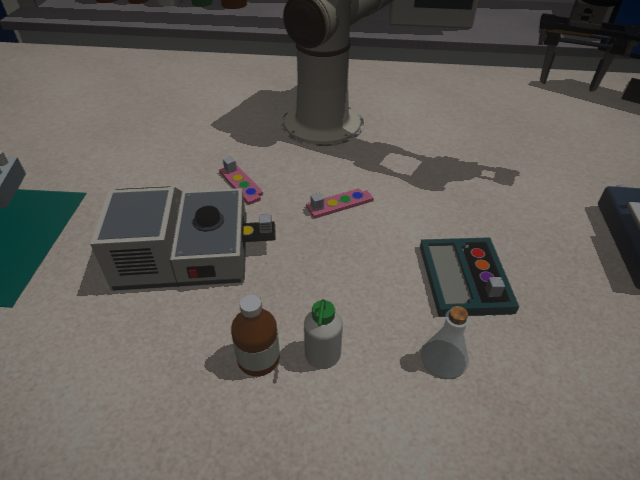

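View pics/a_side.png

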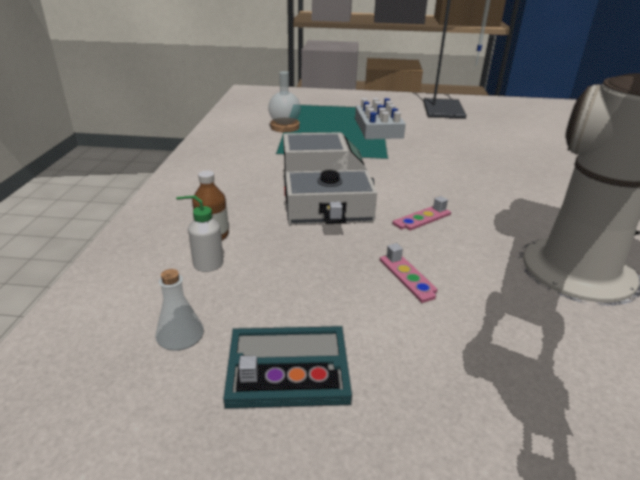

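View pics/a_wrist.png

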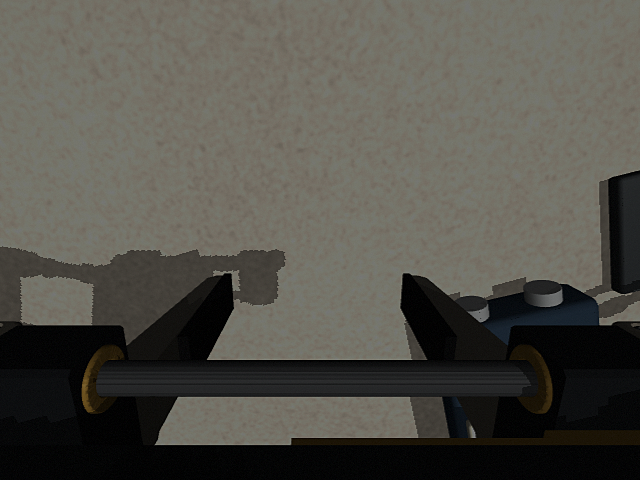

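```bash
python3 - <<'E'
import cv2,pickle
d=pickle.load(open("a.pkl","rb"))
s=d["scene"]["pixels"];t=d["side"]["pixels"]
def crop(im,x0,y0,w,h,f,n): cv2.imwrite(n,cv2.resize(im[y0:y0+h,x0:x0+w],None,fx=f,fy=f,interpolation=cv2.INTER_CUBIC))
crop(s,90,150,200,150,4,"pics/b1.png")
crop(s,400,220,133,100,6,"pics/b2.png")
crop(t,270,120,133,110,6,"pics/b3.png")
crop(t,215,310,145,105,5,"pics/b4.png")
E
```

```text
(no output)
```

View pics/b1.png

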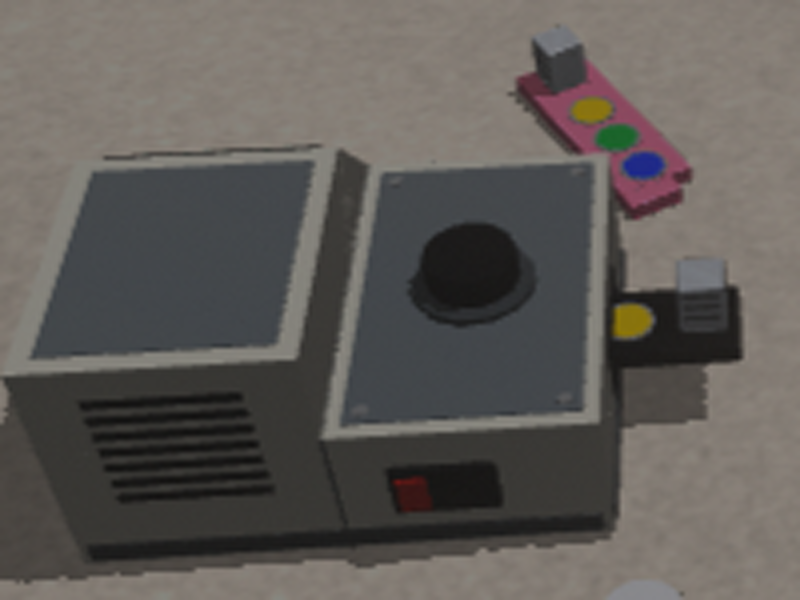

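View pics/b2.png

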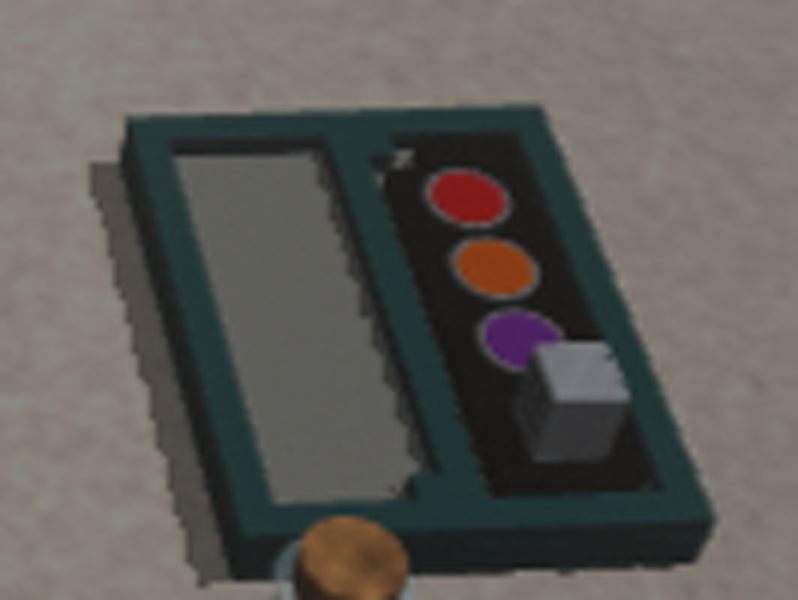

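View pics/b3.png

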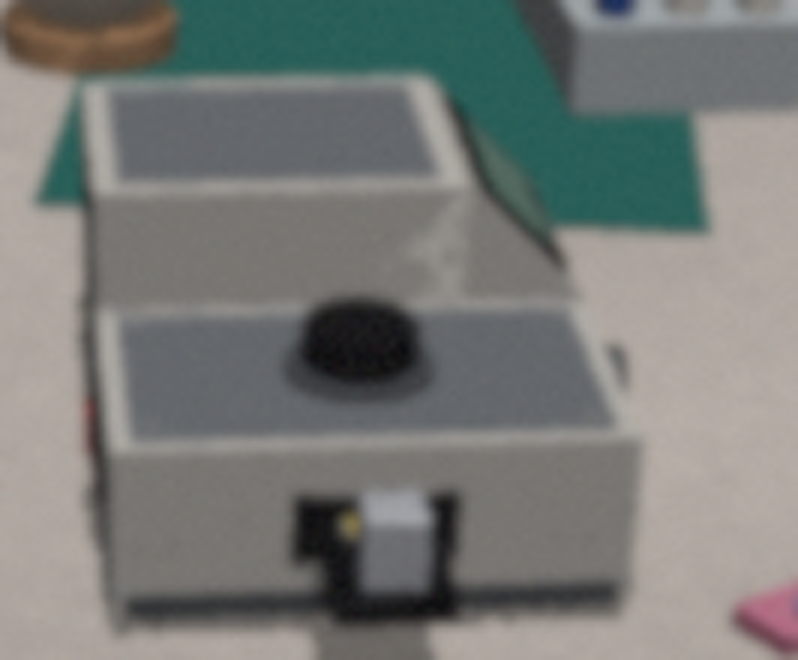

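View pics/b4.png

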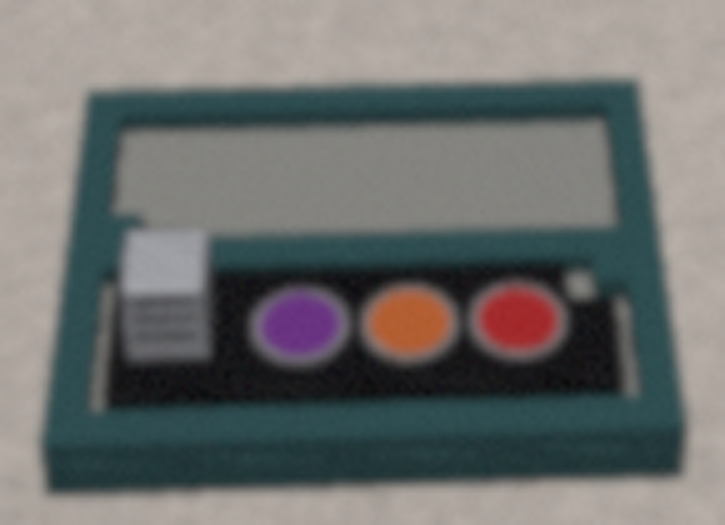

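```bash
cat > h.py <<'E'
import numpy as np,cv2
from scipy.optimize import least_squares
def proj(c,X):
    X=np.atleast_2d(X); p=X@c["R"].T+c["t"]
    return np.c_[c["fx"]*p[:,0]/p[:,2]+c["cx"],c["fy"]*p[:,1]/p[:,2]+c["cy"]]
def Rz(a): return np.array([[np.cos(a),-np.sin(a),0],[np.sin(a),np.cos(a),0],[0,0,1]])
def fit(obs,x0,z0=0,fixyaw=None):
    # obs: list of (cam, local pts, pix)
    def f(p):
        a=p[2] if fixyaw is None else fixyaw
        return np.concatenate([(proj(c,np.asarray(L,float)@Rz(a).T+[p[0],p[1],z0])-np.asarray(q)).ravel() for c,L,q in obs])
    r=least_squares(f,x0,loss="soft_l1"); return r.x,np.round(f(r.x).reshape(-1,2),1)
def cr(pts,s,x,y): return (np.array(pts)+.5)/s-.5+[x,y]
E
cat > m.py <<'E'
import pickle; from h import *
d=pickle.load(open("a.pkl","rb"));S,T=d["scene"],d["side"]
P=([[-.1,.125,.08],[.1,.125,.08],[.1,0,.08],[.1,-.125,.13],[.1,0,.13]],cr([(608,155),(605,420),(325,438),(10,375),(298,360)],4,90,150))
Q=([[.1,.125,.08],[-.1,.125,.08],[.1,0,.13]],cr([(113,452),(638,437),(92,192)],6,270,120))
h=.012
G=([[h,-h,0],[h,h,0],[-h,h,0],[-h,-h,0]])  # slide-free: world order by image
# scene: image right=+y, down=+x
Gs=([[-h,-h,.015],[-h,h,.015],[h,h,.015],[h,-h,.015]],cr([(677,260),(722,260),(727,293),(680,297)],4,90,150))
Gt=([[h,-h,.015],[-h,-h,.015],[-h,h,.015],[h,h,.015]],cr([(362,492),(425,490),(435,522),(365,527)],6,270,120))
a,b=.091,.072
Ts=([[-a,-b,.022],[-a,b,.022],[a,b,.022],[a,-b,.022]],cr([(127,120),(543,107),(713,522),(243,537)],6,400,220))
Tt=([[a,-b,.022],[-a,-b,.022],[-a,b,.022],[a,b,.022]],cr([(92,95),(637,82),(683,432),(45,447)],5,215,310))
def run(n,o1,o2,x0,z0=0):
    for nm,o in (("both",[(S,)+o1,(T,)+o2]),("scene",[(S,)+o1]),("side",[(T,)+o2])):
        r,e=fit(o,x0,z0); print(n,nm,np.round(r,4),e.tolist())
run("phot",P,Q,[.6,-.2,0])
run("grip",Gs,Gt,[.6,0,0],.065)
run("tray",Ts,Tt,[.6,.4,0])
E
python3 m.py
```

```text
phot both [ 0.5368 -0.2311  0.2001] [[0.4, -1.1], [-0.4, 0.1], [-0.2, 0.2], [-1.5, 0.5], [0.6, -0.4], [-0.6, 0.6], [1.2, 0.3], [-0.2, 0.7]]
phot scene [ 0.5368 -0.2308  0.1997] [[0.6, -1.0], [-0.3, 0.2], [-0.0, 0.2], [-1.3, 0.5], [0.8, -0.4]]
phot side [ 0.5371 -0.2342  0.1958] [[-0.7, -0.1], [0.9, -0.2], [-0.1, 0.1]]
grip both [ 0.5043 -0.0627  0.2201] [[-0.1, -0.4], [0.8, -1.3], [0.1, -1.6], [-0.5, -1.7], [-1.3, 0.1], [-0.8, -0.0], [-0.6, -0.0], [-0.2, -0.4]]
grip scene [ 0.5082 -0.0621  0.2362] [[-0.3, 0.9], [0.6, -0.1], [0.1, -0.3], [-0.5, -0.3]]
grip side [ 0.5028 -0.0626  0.1758] [[-0.4, 0.1], [0.2, 0.2], [-0.1, 0.2], [0.3, -0.4]]
tray both [0.549  0.3356 0.1461] [[0.1, -0.8], [0.0, -0.4], [0.6, -0.2], [-0.2, -0.3], [-1.2, -0.9], [0.4, -0.3], [0.8, -0.2], [-1.9, 0.1]]
tray scene [0.55   0.3353 0.1472] [[-0.1, -0.4], [-0.1, -0.1], [0.5, 0.2], [-0.3, 0.2]]
tray side [0.5482 0.3358 0.1463] [[-0.8, -0.7], [0.8, -0.2], [1.3, -0.0], [-1.3, 0.3]]
```

```bash
cat >> h.py <<'E'
from scipy.spatial.transform import Rotation as Ro
def down(phi):
    c,s=np.cos(phi),np.sin(phi)
    return Ro.from_matrix(np.array([[c,s,0],[s,-c,0],[0,0,-1.]])).as_rotvec()
E
python3 - <<'E'
from workcell import bot
from h import *
np.set_printoptions(precision=3,suppress=True)
pts=[(.504,-.063,.055),(.504,-.063,.2),(.48,.06,.055),(.45,.2,.2)]
for k in (0,np.pi):
    for p in pts: print(k,p,bot.inverse_kinematics(p,down(.2+np.pi/2+k)))
    for p in [(.493,.289,.03),(.493,.289,.2),(.45,.2,.2)]: print(k,p,bot.inverse_kinematics(p,down(.146+np.pi+k)))
E
```

```text
0 (0.504, -0.063, 0.055) [-0.363  0.177  1.917 -0.     1.048 -2.133]
0 (0.504, -0.063, 0.2) [-0.363 -0.005  1.8   -0.     1.347 -2.133]
0 (0.48, 0.06, 0.055) [-0.126  0.117  1.984 -0.     1.04  -1.897]
0 (0.45, 0.2, 0.2) [ 0.172 -0.047  1.84  -0.     1.348 -1.599]
0 (0.493, 0.289, 0.03) [ 0.319  0.363  1.744  0.     1.034 -2.969]
0 (0.493, 0.289, 0.2) [ 0.319  0.16   1.624  0.     1.357 -2.969]
0 (0.45, 0.2, 0.2) None
3.141592653589793 (0.504, -0.063, 0.055) [-0.363  0.177  1.917 -0.     1.048  1.008]
3.141592653589793 (0.504, -0.063, 0.2) [-0.363 -0.005  1.8   -0.     1.347  1.008]
3.141592653589793 (0.48, 0.06, 0.055) [-0.126  0.117  1.984 -0.     1.04   1.245]
3.141592653589793 (0.45, 0.2, 0.2) [ 0.172 -0.047  1.84  -0.     1.348  1.543]
3.141592653589793 (0.493, 0.289, 0.03) [ 0.319  0.363  1.744 -0.     1.034  0.173]
3.141592653589793 (0.493, 0.289, 0.2) [ 0.319  0.16   1.624 -0.     1.357  0.173]
3.141592653589793 (0.45, 0.2, 0.2) [ 0.172 -0.047  1.84  -0.     1.348  0.026]
```

```bash
python3 - <<'E'
from workcell import bot
from h import *
import pickle
w={}
def snap(n):
    c=bot.read_camera("wrist"); w[n]=c; cv2.imwrite(f"pics/c_{n}.png",c["pixels"])
bot.goto((.558,.276,.16),down(.146)); bot.hold(.2); snap("tray"); print(bot.current_clock())
bot.goto((.445,-.075,.17),down(.2-np.pi/2)); bot.hold(.2); snap("grip"); print(bot.current_clock(),bot.current_contact_force())
pickle.dump(w,open("w.pkl","wb"))
E
```

```text
2.2333
3.8667 [-1.02381909 -0.13640332  0.31067652]
```

View pics/c_tray.png

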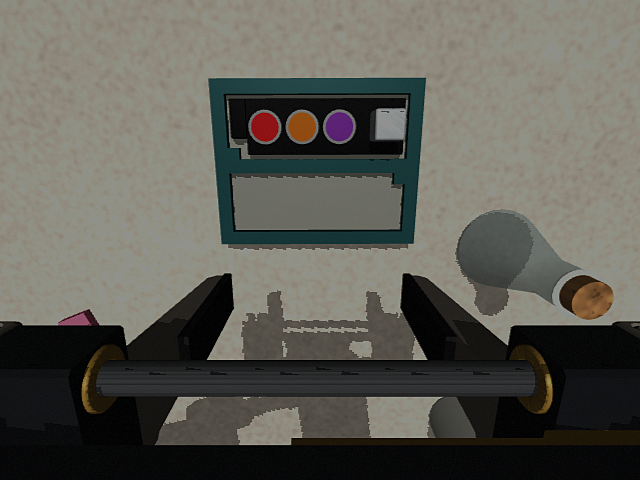

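View pics/c_grip.png

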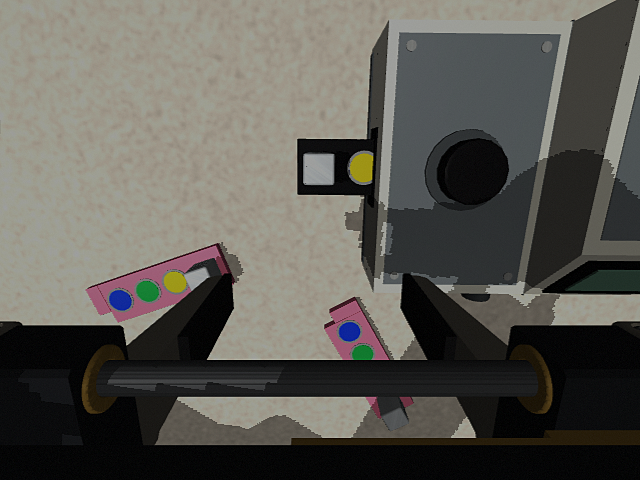

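```bash
python3 - <<'E'
import cv2,pickle
w=pickle.load(open("w.pkl","rb"))
def crop(im,x0,y0,ww,h,f,n): cv2.imwrite(n,cv2.resize(im[y0:y0+h,x0:x0+ww],None,fx=f,fy=f,interpolation=cv2.INTER_CUBIC))
crop(w["grip"]["pixels"],285,120,100,75,8,"pics/d1.png")
crop(w["tray"]["pixels"],200,70,240,180,3.3333333,"pics/d2.png")
E
```

```text
(no output)
```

View pics/d1.png

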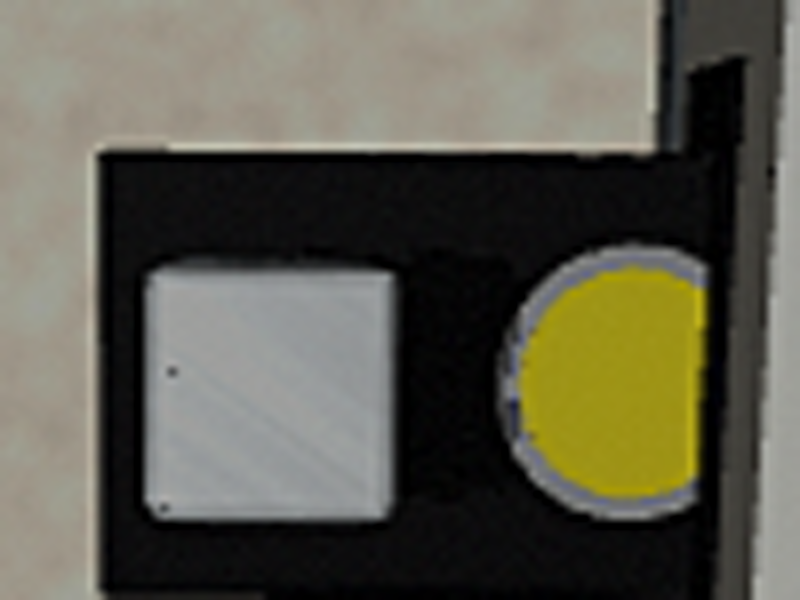

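View pics/d2.png

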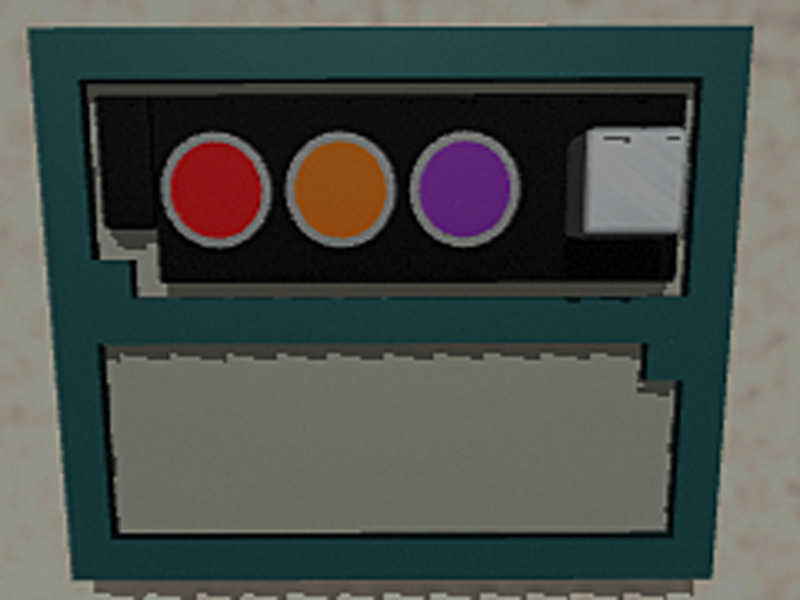

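```bash
cat > m2.py <<'E'
import pickle; from h import *
w=pickle.load(open("w.pkl","rb"));G,T=w["grip"],w["tray"]
h=.012
g=([[-h,h,.015],[h,h,.015],[h,-h,.015],[-h,-h,.015],[-.018,.023,-.015],[-.018,-.023,-.015]],cr([(146,268),(396,268),(396,521),(146,521),(100,152),(101,592)],8,285,120))
r,e=fit([(G,)+g],[.5,-.06,.2-np.pi/2],.065); print("grip",r,r[2]+np.pi/2,e.tolist()); 
a,b=.091,.072
t=([[-a,b,.022],[a,b,.022],[a,-b,.022],[-a,-b,.022]],cr([(29,29),(752,27),(711,579),(74,580)],10/3,200,70))
r,e=fit([(T,)+t],[.55,.33,.15]); print("tray",r,e.tolist())
a,b=.079,.027
q=([[-a,b,.022],[a,-b,.022],[-a,-b,.022],[a-.01,b,.022],[a,b-.01,.022]],cr([(100,346),(672,537),(112,537),(645,346),(682,380)],10/3,200,70))
r2,e=fit([(T,)+q],[.55,.30,.15]); print("recess",r2,e.tolist(),"from tray",r[:2]+(Rz(r[2])@[0,-.033,0])[:2])
print("rgrip",r2[:2]+(Rz(r2[2])@[-.057,0,0])[:2])
E
python3 m2.py
python3 -c "
from workcell import bot;from h import *
print(bot.current_ee_pos(),bot.current_tool_rot(),down(.2-np.pi/2))"
```

```text
grip [ 0.50460139 -0.06471441 -1.37684777] 0.19394855756196328 [[-0.1, -0.5], [0.5, -0.2], [-0.1, 0.4], [-0.0, 0.1], [-0.3, -0.2], [0.1, 0.5]]
tray [0.54976367 0.33492732 0.14982078] [[0.4, 0.3], [-0.2, 0.2], [-0.3, -0.5], [0.1, -0.3]]
recess [0.55471804 0.30208032 0.1486896 ] [[0.0, -0.4], [-0.5, 0.2], [0.4, 0.5], [0.4, -0.7], [-0.4, 0.3]] from tray [0.55468928 0.30229699]
rgrip [0.49834697 0.29363621]
[ 0.44525249 -0.07450017  0.16997122] [-2.43345734e+00  1.98687724e+00  2.48231920e-04] [ 2.43211761 -1.98856942  0.        ]
```

```bash
python3 - <<'E'
from workcell import bot
from h import *
np.set_printoptions(precision=3,suppress=True)
g=(.5045,-.0642); r=down(.196-np.pi/2)
bot.goto((*g,.14),r); bot.set_gripper(.42,40)
bot.line_to((*g,.0535),r,max_speed=.06)
bot.hold(.2);print(bot.current_clock(),bot.current_contact_force(),bot.current_ee_pos(),bot.current_opening())
cv2.imwrite("pics/e1.png",bot.read_camera("side")["pixels"][130:250,260:420].repeat(5,0).repeat(5,1))
bot.set_gripper(0.0,15); print(bot.current_opening()*92,bot.current_contact_force())
bot.set_gripper(0.0,42); bot.hold(.3)
print(bot.current_clock(),bot.current_opening()*92,bot.current_contact_force(),bot.current_ft_torque(),bot.current_ee_pos())
c=bot.read_camera("wrist");cv2.imwrite("pics/e2.png",c["pixels"])
E
```

```text
6.9333 [-0.128  0.516 -0.011] [ 0.505 -0.064  0.054] 0.420747220546654
23.88689361192842 [-0.543 -0.293 -0.11 ]
7.8667 23.40664419953473 [ 0.376  0.586 -0.226] [-0.033  0.198 -0.002] [ 0.505 -0.064  0.054]
```

View pics/e1.png

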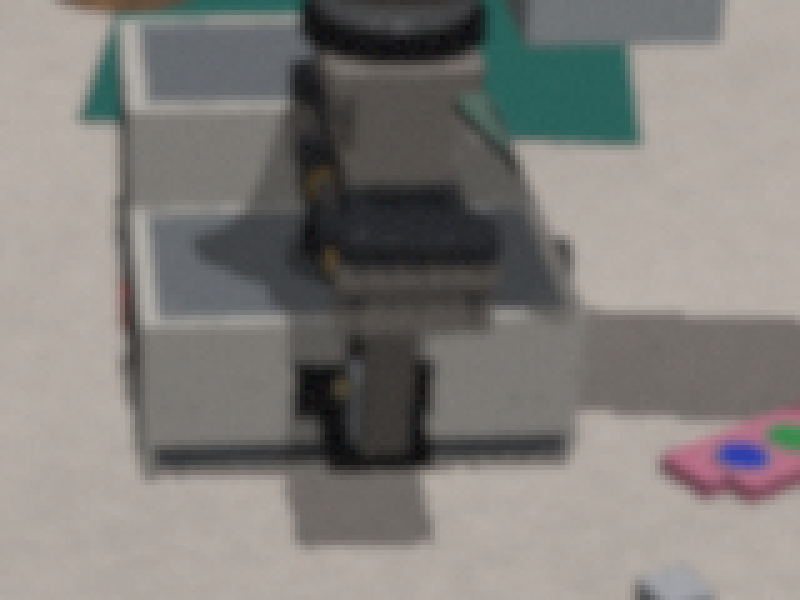

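View pics/e2.png

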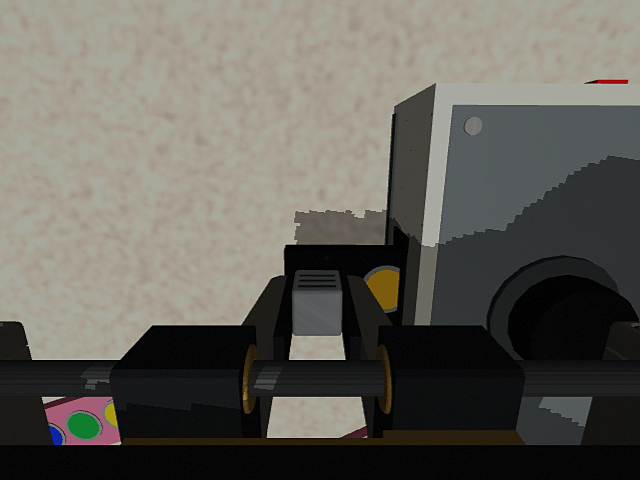

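```bash
python3 - <<'E'
from workcell import bot
from h import *
np.set_printoptions(precision=3,suppress=True)
p0=bot.current_ee_pos(); a=.197; u=np.array([-np.sin(a),np.cos(a),0])
f0=bot.current_contact_force()
for s,dz in ((.005,.0005),(.02,.0005),(.04,.0007),(.06,.0007),(.08,.0007)):
    bot.line_to(p0+u*s+[0,0,dz],max_speed=.04)
    f=bot.current_contact_force()
    print(s,bot.current_clock(),f,bot.current_ft_torque(),np.round((bot.current_ee_pos()-p0)@np.c_[u,[u[1],-u[0],0],[0,0,1]],4))
    if np.linalg.norm(f)>15: print("stop");break
cv2.imwrite("pics/f2.png",bot.read_camera("wrist")["pixels"])
c=bot.read_camera("scene");cv2.imwrite("pics/f1.png",cv2.resize(c["pixels"][150:300,130:330],None,fx=4,fy=4))
E
```

```text
0.005 8.1917 [ 0.032 -0.586 -0.731] [0.114 0.182 0.069] [ 0.005 -0.     0.   ]
0.02 8.7167 [-0.233 -0.106 -1.287] [0.032 0.16  0.029] [0.02  0.    0.001]
0.04 9.3667 [-0.294  0.093 -1.037] [ 0.039  0.201 -0.039] [0.04  0.    0.001]
0.06 10.0167 [-0.733  0.734 -1.642] [0.042 0.154 0.044] [0.06  0.    0.001]
0.08 10.6667 [ 0.901 -0.707 -0.548] [ 0.087  0.187 -0.036] [0.08  0.    0.001]
```

View pics/f1.png

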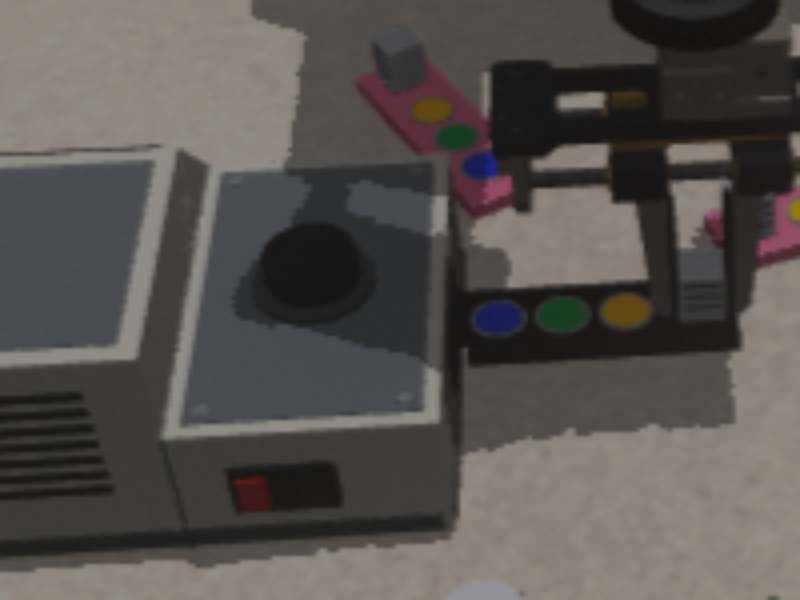

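View pics/f2.png

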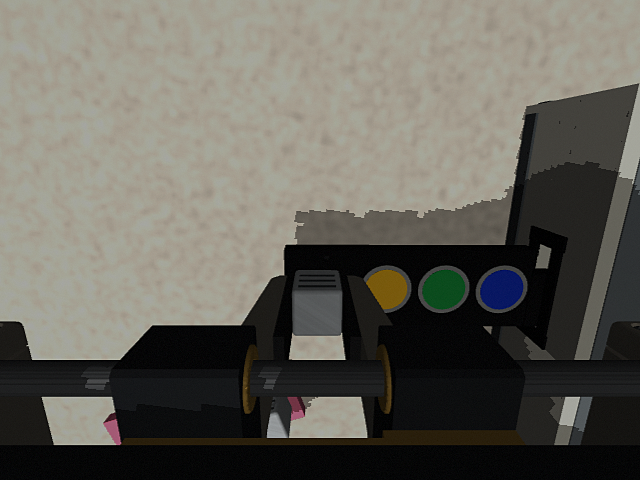

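```bash
python3 - <<'E'
from workcell import bot
from h import *
import pickle
np.set_printoptions(precision=3,suppress=True)
S=pickle.load(open("a.pkl","rb"))["scene"]
def back(c,u,v,z):
    d=c["R"].T@[(u-c["cx"])/c["fx"],(v-c["cy"])/c["fy"],1]; o=-c["R"].T@c["t"]; return o+d*(z-o[2])/d[2]
print("pinkgrip",back(S,318,198,.04),"flask",back(S,447,372,0),"wash",back(S,323,362,0))
p0=bot.current_ee_pos(); a=.197; u=np.array([-np.sin(a),np.cos(a),0])
bot.line_to(p0+u*.024,max_speed=.05); print(bot.current_contact_force())
bot.line_to(p0+u*.030+[0,0,.07],max_speed=.1); bot.hold(.2)
print(bot.current_clock(),bot.current_contact_force(),bot.current_ft_torque(),bot.current_opening()*92)
for n in("scene","side"):
    c=bot.read_camera(n);x,y=(130,130) if n=="scene" else (250,130)
    cv2.imwrite(f"pics/g_{n}.png",cv2.resize(c["pixels"][y:y+150,x:x+200],None,fx=4,fy=4))
E
```

```text
pinkgrip [0.383 0.029 0.04 ] flask [0.765 0.285 0.   ] wash [0.768 0.079 0.   ]
[-0.265  0.086 -1.26 ]
12.4417 [-0.244 -0.441 -1.27 ] [ 0.057  0.142 -0.009] 23.76449830597976
```

View pics/g_scene.png

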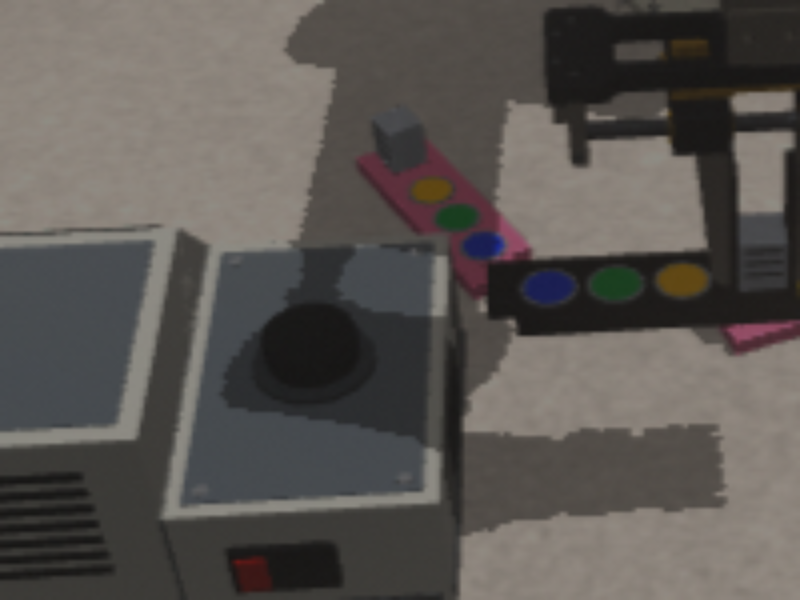

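View pics/g_side.png

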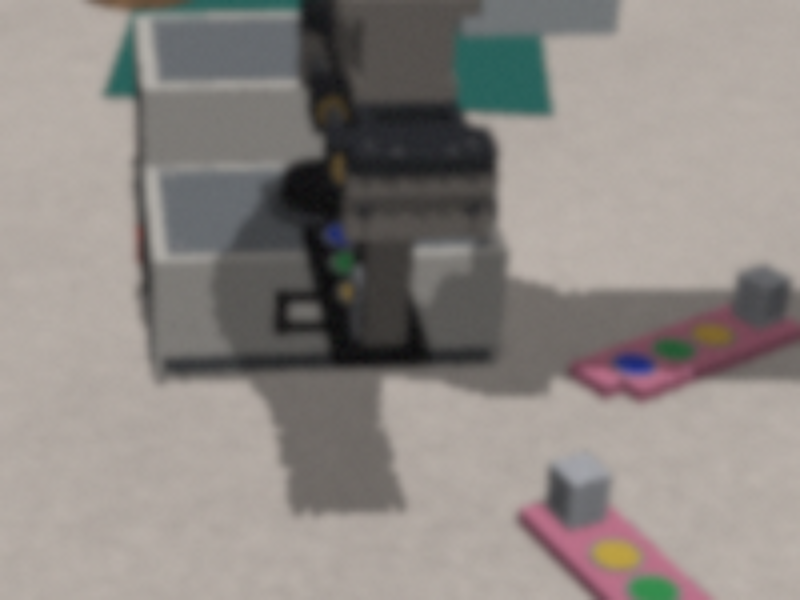

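```bash
python3 - <<'E'
from workcell import bot
from h import *
import pickle
np.set_printoptions(precision=3,suppress=True)
p=bot.current_ee_pos(); print(p)
bot.line_to((.485,.15,.13),down(.149-.9),max_speed=.08)
bot.line_to((.4983,.2937,.11),down(.149),max_speed=.08)
bot.line_to((.4983,.2937,.05),max_speed=.08); bot.hold(.2)
print(bot.current_clock(),bot.current_contact_force(),bot.current_ft_torque(),bot.current_ee_pos())
d={}
for n in("scene","side","wrist"):
    c=d[n]=bot.read_camera(n)
    if n=="wrist": cv2.imwrite("pics/h_wrist.png",c["pixels"]);continue
    x,y=(380,180) if n=="scene" else (190,270)
    cv2.imwrite(f"pics/h_{n}.png",cv2.resize(c["pixels"][y:y+150,x:x+200],None,fx=4,fy=4))
pickle.dump(d,open("h.pkl","wb"))
E
```

```text
[0.483 0.044 0.124]
17.1 [ 0.113  0.19  -1.573] [-0.051  0.057  0.008] [0.499 0.294 0.051]
```

View pics/h_scene.png

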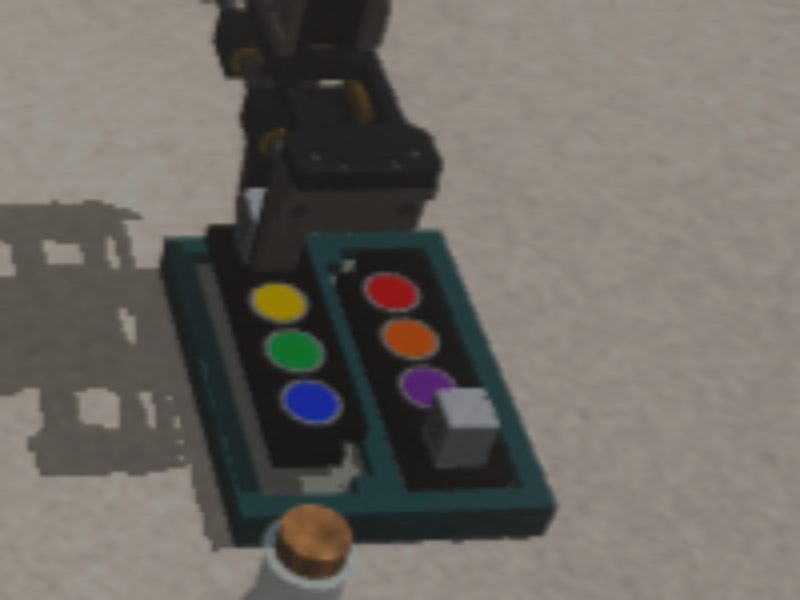

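View pics/h_side.png

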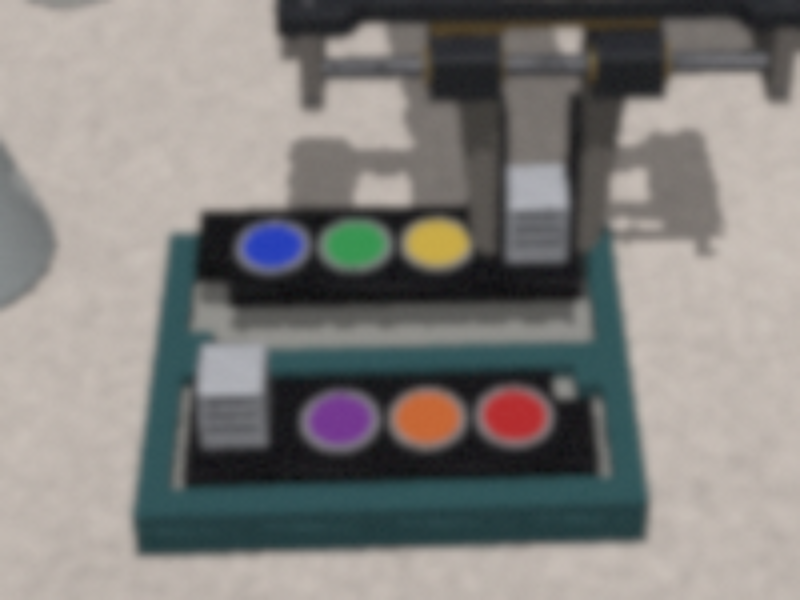

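View pics/h_wrist.png

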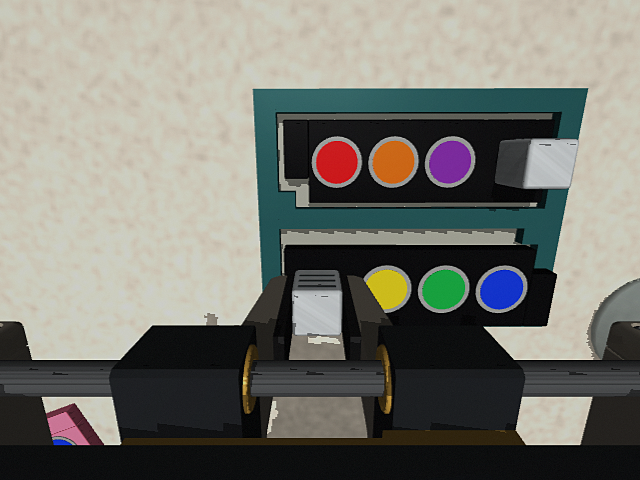

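```bash
python3 - <<'E'
from h import *
import pickle
d=pickle.load(open("h.pkl","rb"))
from workcell import bot
p=bot.current_ee_pos(); z=p[2]-.0535+.05
M=np.r_[p[:2],0]+Rz(.149)@[.057,0,0]; 
L=np.array([[-.075,-.023],[.075,-.023],[.075,.009],[.061,.009],[.061,.023],[-.075,.023]])
a,b=.079,.027
Q=np.array([[-a,-b],[a,-b],[a,b-.01],[a-.01,b-.01],[a-.01,b],[-a,b]])
RC=np.array([.5547,.3022])
o=[]
for n,(x,y) in (("scene",(380,180)),("side",(190,270)),("wrist",(240,70))):
    c=d[n];w,h,f=(200,150,4) if n!="wrist" else (360,270,2.2)
    im=cv2.resize(c["pixels"][y:y+h,x:x+w],None,fx=f,fy=f)
    for P,cc,zz,col in ((L,M[:2],z,(0,255,255)),(Q,RC,.022,(0,0,255))):
        X=np.c_[P@Rz(.149)[:2,:2].T+cc,np.full(len(P),zz)]
        u=(proj(c,X)-[x,y]+.5)*f-.5
        cv2.polylines(im,[np.int32(u*16)],True,col,1,cv2.LINE_AA,4)
    o.append(im); cv2.imwrite(f"pics/i_{n}.png",im)
E
```

```text
(no output)
```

View pics/i_scene.png

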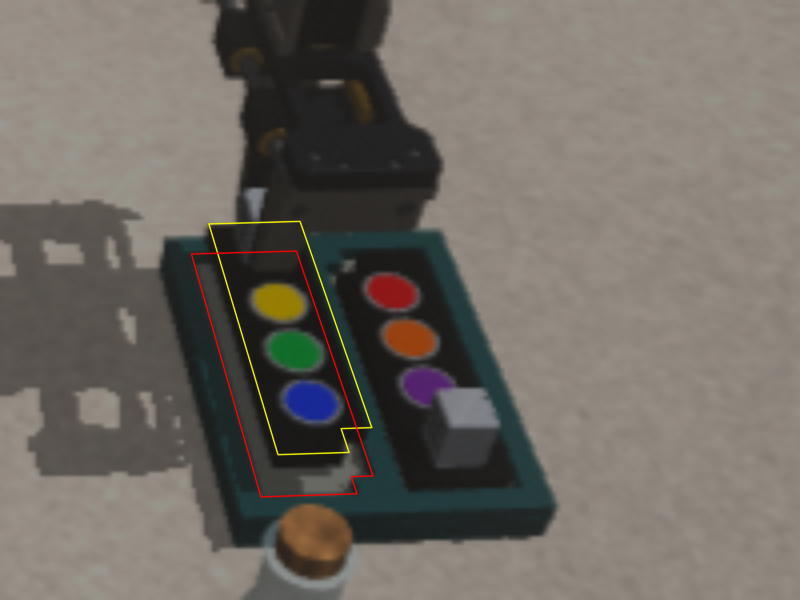

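View pics/i_side.png

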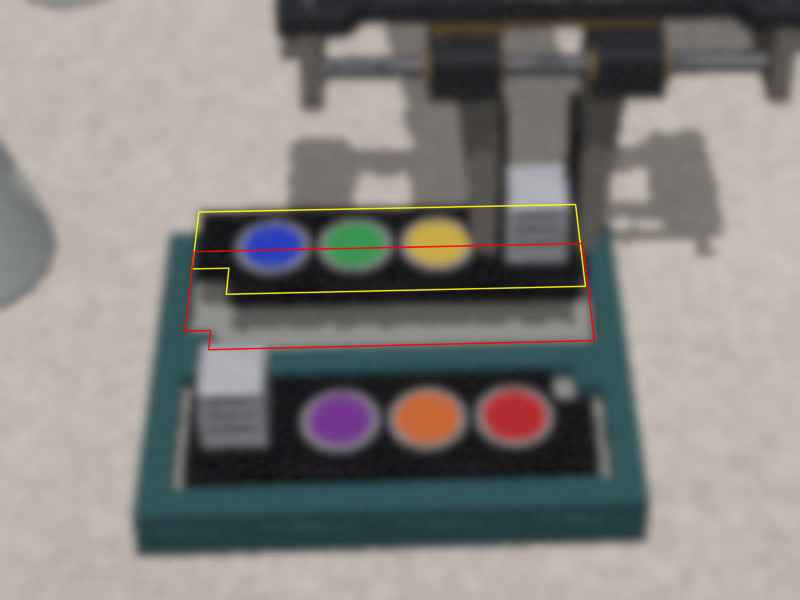

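View pics/i_wrist.png

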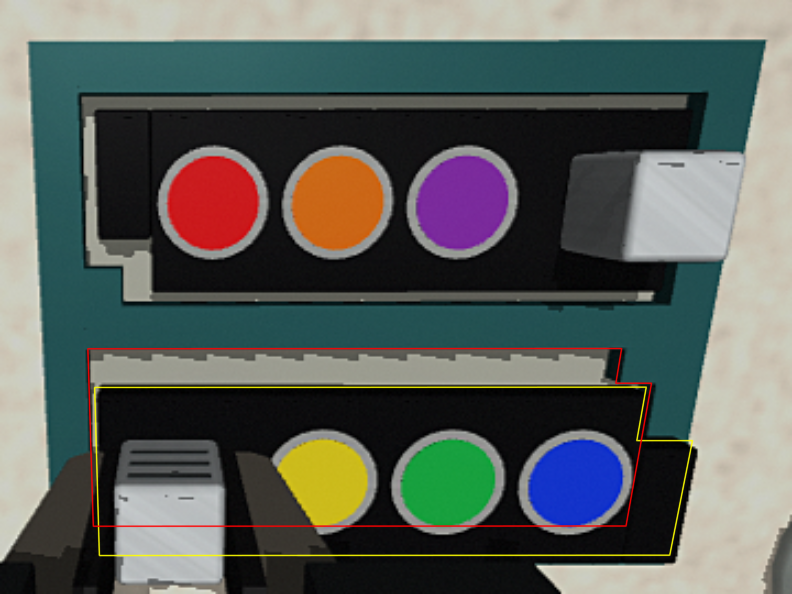

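```bash
python3 - <<'E'
from workcell import bot
from h import *
np.set_printoptions(precision=3,suppress=True)
p=(.4983,.2937)
bot.line_to((*p,.033),max_speed=.04); bot.hold(.1)
f0=bot.current_contact_force(); print(f0,bot.current_ft_torque(),bot.current_clock())
z=.033
while z>.0265:
    z-=.001; bot.line_to((*p,z),max_speed=.02); bot.hold(.08)
    f=bot.current_contact_force(); print(round(z,4),f,bot.current_ft_torque(),bot.current_ee_pos()[2])
    if (f-f0)[2]>3: break
print(bot.current_clock())
for n in("scene","side"):
    c=bot.read_camera(n); x,y=(380,180) if n=="scene" else (190,270)
    cv2.imwrite(f"pics/j_{n}.png",cv2.resize(c["pixels"][y:y+150,x:x+200],None,fx=4,fy=4))
E
```

```text
[-0.215  0.77  -0.988] [-0.057  0.174  0.015] 17.925
0.032 [ 0.497 -0.459 -2.029] [-0.09   0.084  0.029] 0.03205980619190858
0.031 [ 0.944  0.725 -0.67 ] [-0.066  0.085 -0.046] 0.030989695935397445
0.03 [ 0.835  0.619 -1.708] [-0.063  0.117  0.002] 0.029958402731212568
0.029 [ 0.462  0.015 -1.196] [-0.075  0.098 -0.057] 0.02898607750768501
0.028 [-0.037 -0.559 -1.544] [-0.109  0.089 -0.025] 0.027979804704047886
0.027 [-2.26  -1.225  3.401] [-0.198  0.445 -0.049] 0.02757252256129576
19.925
```

View pics/j_scene.png

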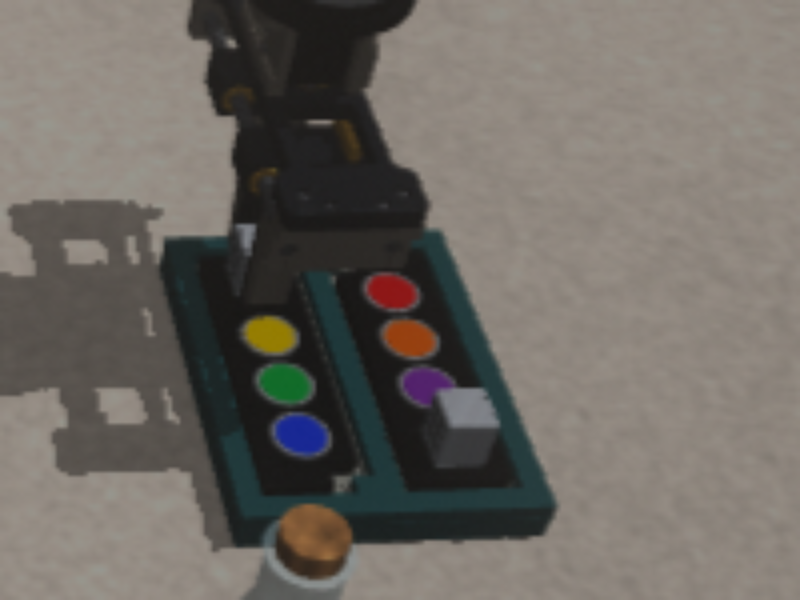

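View pics/j_side.png

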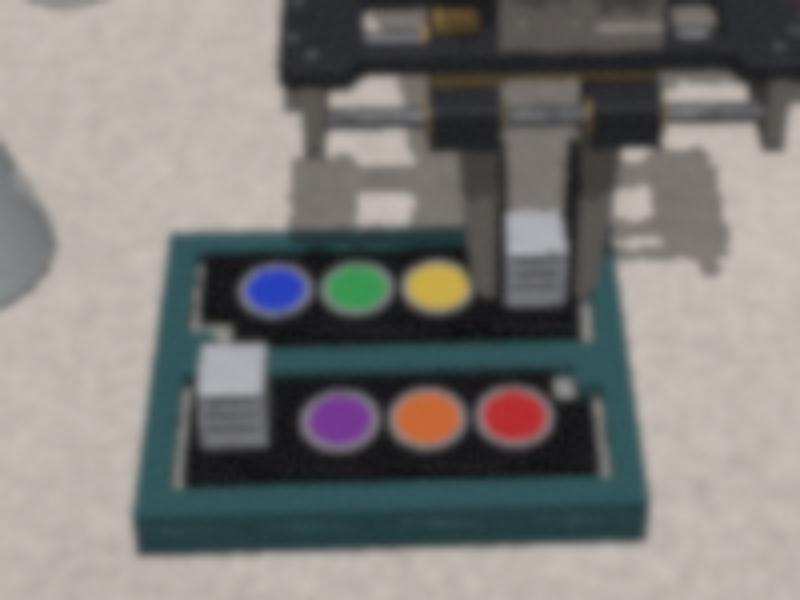

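```bash
python3 - <<'E'
from workcell import bot
from h import *
import pickle
np.set_printoptions(precision=3,suppress=True)
p=(.4983,.2937)
bot.set_gripper(.42); bot.hold(.2); print(bot.current_opening(),bot.current_contact_force(),bot.current_ee_pos())
q=bot.current_ee_pos()
bot.line_to((q[0],q[1],.08),max_speed=.04); 
bot.line_to((.55,.24,.2),max_speed=.12); bot.hold(.3)
print(bot.current_clock(),bot.current_contact_force())
d={}
for n in("scene","side","wrist"):
    c=d[n]=bot.read_camera(n); x,y=(380,180) if n=="scene" else (190,270) if n=="side" else (200,40)
    cv2.imwrite(f"pics/k_{n}.png",cv2.resize(c["pixels"][y:y+150,x:x+200],None,fx=4,fy=4))
cv2.imwrite("pics/k_full.png",d["scene"]["pixels"])
cv2.imwrite("pics/k_wfull.png",d["wrist"]["pixels"])
pickle.dump(d,open("k.pkl","wb"))
E
```

```text
0.41757681192069196 [-0.72   0.498 -0.521] [0.498 0.294 0.027]
23.7417 [-0.482  0.326  0.262]
```

View pics/k_wfull.png

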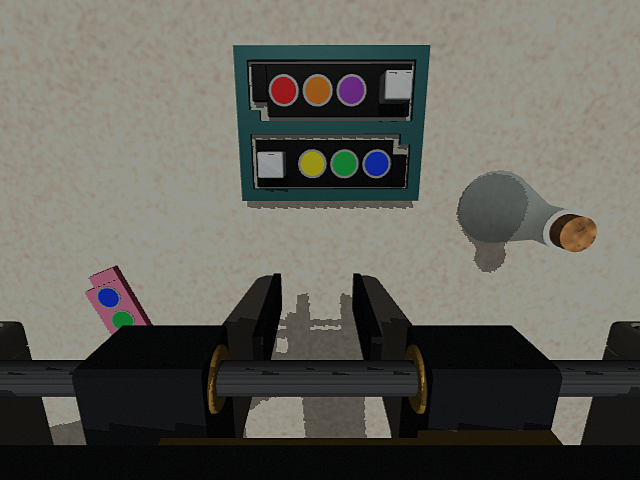

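View pics/k_side.png

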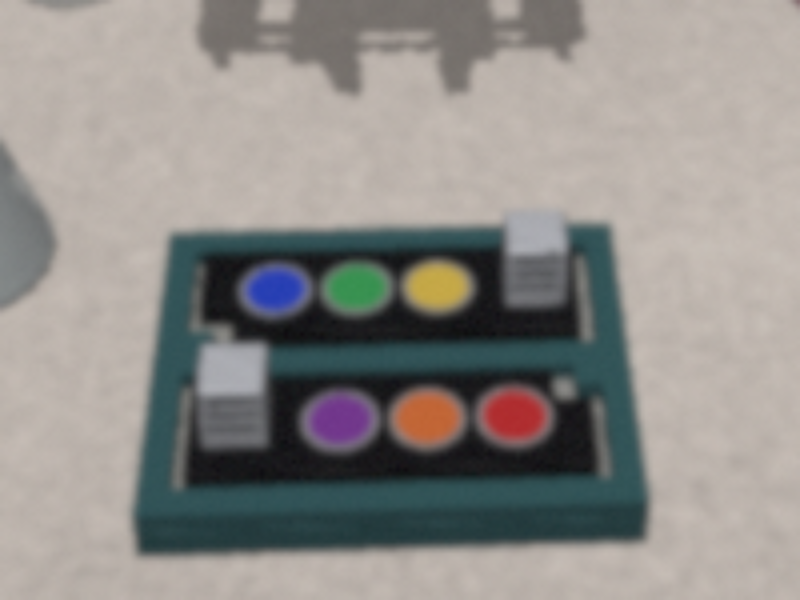

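View pics/k_full.png

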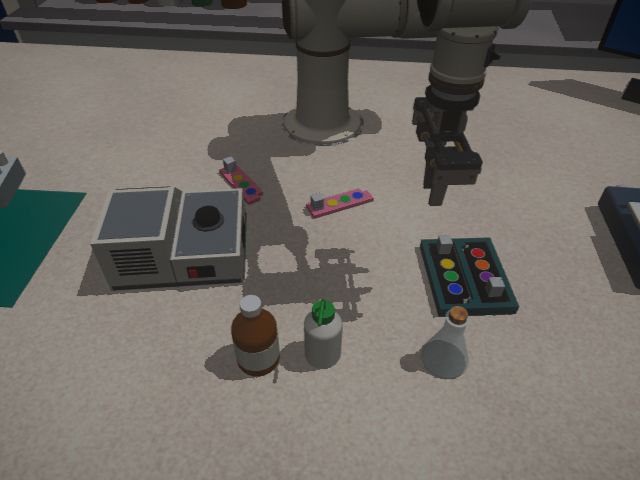

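The black slide lies in the empty recess: in the wrist view the grip is at (271,165), the filters at (312–376,163) and the notch faces the key at (400,148). There is a gap all round it, and nothing else has moved.

```bash
python3 -c "
from workcell import bot
bot.job_done();print(bot.current_clock())"
```

```text
the job is handed in; nothing more can be done
the job is handed in; nothing more can be done
```

The black slide is out of the photometer and lying home in the empty recess of the tray, with its notched corner at the key. I handed the job in just after 23.7 s on the robot's clock.

- **Grasp and pull:** I gripped the slide's metal pull grip at 42 N and drew it straight out along the channel. The wrist force readings stayed under about 2 N.
- **Turn and placing:** I turned it about 87° while holding it level and lowered it in 1 mm steps. It touched the floor at a tool height of 27.6 mm, against 27.5 mm expected, with about 3.4 N. Then I released it and moved clear.
- **Last checks:** In the final pictures the plate sits within the recess with a gap all round. The spare slide, bottles, flask and pink look-alikes appear unmoved, compared by eye. The contact force was back to about zero.
- **Small disagreements:** The scene, side and wrist views differed by up to about 4 mm on the grip and the photometer, and by 1–2 mm on the tray. The overlay above the tray suggested the slide might sit about 1 mm low, but it touched down where expected.

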